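# Restock the glue lane, oldest bottles first

### The job

The front bottle of the glue rack has been used up. Pull the two old bottles standing in the rack forward, the first one up against the low stop at the robot's end and the other close behind it, and only then stand the new bottle, which waits alone on the table beside the rack, in the lane behind them. Last, press the key with three dots on the stock counter fully down, so that the key with two dots pops up; leave all bottles upright and do not disturb the other things on the table.

Things in the scene. Friction and masses are not known exactly. Their poses are not given: they have to be found in the camera images.
- rack: Plywood lane for one row of bottles, fixed (place and yaw vary). Origin: centre of its underside; x runs along the lane from the low front stop (near the robot) to the high rear wall, y to the left. Inside x -115 to +115 mm, 62 mm wide; floor 6 mm above the table; side walls 34, front stop 22, rear wall 60 mm high above the table, all 7 mm thick.
- rack_stop (a point): The point on the lane floor at the middle of the inner face of the front stop (rack x = -115 mm).
- bottle_first_mid (a point): Old bottle nearer the front of the rack. White squeeze bottle, 53 mm across, shoulder and cap from about 100 mm up, nozzle tip at 155 mm, 0.06 to 0.15 kg; to the gripper a block 47 x 48 mm, 116 mm high, flats square to its x and y axes (at the start square to the rack). Point on its axis 58 mm above its underside; z up the bottle.
- bottle_second_mid (a point): Old bottle near the rear of the rack at the start, identical to the first and also square to the rack. Held high and dragged, a bottle swings and tips; lifted a few mm it hangs upright. Point on its axis, 58 mm above its underside; z up the bottle.
- bottle_new_mid (a point): New bottle, identical in shape to the old ones, 0.09 to 0.18 kg; it stands alone on the open table left or right of the rack, its flats turned at most 0.25 rad from the world axes. Point on its axis, 58 mm above its underside; z up the bottle.
- counter: Stock counter: grey box 96 x 120 x 40 mm, fixed left or right of the rack. Origin: centre of its underside; x away from the robot, y left along the row of keys. Two equal white keys (36 mm front to back, 32 mm wide, centres 48 mm apart); on the box in front of the left key are two black dots, before the right key three.
- key_three_top (a point): Centre of the top of the key with three dots, the right one of the counter's keys as the robot sees them. Axes as the counter's. Top 55 mm above the table when up, 45 mm when down; pressed straight down.
- key_two_top (a point): Centre of the top of the left key (two dots). It is latched down at the start.
- key_three (a joint): Travel of the three-dot key: 0 is up, 0.010 m fully down. It goes down against about 2 N and stays; the keys are interlocked: the two-dot key rises as it goes down.
- key_two (a joint): Travel of the two-dot key: 0 up, 0.010 m down (its start).
- needle_tin: Bystander: closed flat red tin 66 x 100 x 25 mm, beyond the rack to the right; origin at the centre of its underside. Leave it alone.
- weight_block: Bystander: brown leather-covered block 45 x 85 x 34 mm, beyond the rack to the left; origin at the centre of its underside. Leave it alone.
- masking_tape: Bystander: roll of tape lying flat, 88 mm across, 24 mm high, far right; origin at the centre of its underside. Leave it alone.
Not all that is in view belongs to the job. Leave any orange look-alike of the part that bears bottle_new_mid alone. Leave any orange or purple look-alike of the part that bears bottle_first_mid alone.

How it is judged:
By the outcome, as a careful person would: the job done as asked, in the order asked, and still so for the second after the job is handed in, with the robot touching nothing.
It also fails if it takes over 72 s, if anything falls off the work surface, if the arm or the gripper's body presses on something with over 40 N, if the wrist force passes 120 N, or if a joint passes its speed limit or range.

### The arm

A 7-joint arm with a two-finger parallel gripper is mounted at the origin on a cart in front of the work surface, level with it; the furniture and walls round the work are solid. World frame = base frame: x ahead of the robot, y to its left, z up, the work surface at z = 0. Lengths are in m, angles in rad, forces in N, time in s.
With the tool pointing down it reaches from about 0.425 to 0.875 m from the base axis. Payload 4.7 kg.
Tool frame: the origin (TCP) lies between the finger pads; the fingertips stand 19 mm ahead of it and the grasp point (between the pads) is the TCP (arm.tcp_to_tips is the distance from the TCP to the fingertips, in m); z points along the fingers, y is the direction in which the jaws open and shut (so a half turn about z gives the same grasp; the last joint's range is limited). The gripper opens to 87 mm and grips with 3 to 60 N. Pads are 19 mm wide; open, the fingers measure 117 mm over their backs; the gripper's body (75 mm by 190 mm) begins 51 mm behind the grasp point.
Start: joints at [1.345, 0.321, -0.07, 1.45, 0.023, 1.371, -0.057], TCP at [0.154, -0.631, 0.242] pointing down, gripper open.
Joint ranges: [-2.86, 2.86], [-0.3, 2.09], [-1.38, 1.24], [0.06, 2.45], [-1.56, 4.7], [0.09, 2.05], [-2.69, 2.69]. Speed limits (rad/s): [2.57, 2.57, 3.14, 3.14, 3.14, 3.14, 3.14].

### API

Orientations are given as a 3x3 rotation matrix whose columns are the frame's x, y, z axes.
In Python, from workcell import arm, read_camera, calibration, search_frame gives the robot as it stands. The module is installed in compiled form; this text tells all that it offers.
- The arm moves only by the tool servo_tool, never from a script. Its argument "motion" is a list of rows, each a list of 3 entries, a list of its own where there are three numbers: the shift along the tool's x, y, z as a fraction of full scale, then the turn, a rotation vector about the tool's x, y, z as a fraction of full scale, then the closure, from -1 (fully open) to 1 (shut), so that 0 is half open. In form: [[[x, y, z], [ax, ay, az], hand], ...]. A call has 1 to 5 rows; each row shifts and turns the pose as measured when the row begins, along the tool's axes as they then stand; what a row does not reach is not made up. Full scale, the value 1, is 1 m for a shift and 90 degrees for a turn. A row lasts 1/8 s, in which the tool goes at most 62.5 mm and 10.7 degrees, less where a joint would pass 70% of its speed; a pose out of reach is approached as far as the arm can. A call with a number of a shift or a turn outside -1 to 1 is refused whole. A call with a gripper value outside its range is refused whole. The fingers move at their own pace and stop on an object; "grip_force" is the grip in N (left out, the last holds). Time passes only in rows, so rows that do not move let the fingers close. It gives the time, the measured TCP pose, the force and the opening at its end, in the units of the state.
- arm.get_obs(): the state, without advancing time (a new reading comes with each control period).
- read_camera(name): name is "scene" or "top" or "wrist"; returns (picture, depth): 420x560x3 uint8, red, green, blue; 420x560 float32, m along the optical axis (not along the pixel's ray), 0 where there is no reading.
- calibration(name): a dict with "fx", "fy", "cx", "cy" (pixels), "dist_coeffs" ([k1, k2, p1, p2, k3] as OpenCV has them; the pictures are not rectified), "R" (3x3) and "t" (3): a world point X has camera coordinates R X + t. Camera axes: x right, y down, z forward; pixel columns grow to the right and rows downward; lengths in m; the calibration is good to about 2 mm. A picture is of the moment at which its call begins: read the wrist's pose just before it. calibration takes no time and is no camera call; for the wrist camera it gives the pose at the moment of the call.
- arm.hand_in(): hands the job in, once; it reports no verdict.
Trained networks look in the newest picture that a camera, given by its name, has taken for a name from the list of things; names that differ only in an ending like _2 or _b are one class to them, and where a whole thing is asked for, a point or a joint stands for the part that bears it (a point fixed in the world has none). Each returns a list of dicts, best first, with "score" (0 to 1); they miss things now and then, are a little off and sometimes report something else, mostly with a low value. They report only what shows in the picture. A call takes as long as a camera call. They do not tell look-alikes from the thing itself.
- search_frame(query, camera): "location" ([x, y, z] in m, in world coordinates, good to about 4 mm: the middle of the surface that is visible of it).
The state is a dict: "clock": time; "q": joint angles; "dq": joint speeds; "joint_efforts": joint torques, N m; "position": TCP position; "tcp_rot": TCP orientation; "force": force on the tool from outside, world axes, zero at the start; "ft_torque": the same for the moment, N m; "width": finger opening in m.
Only numpy, scipy, OpenCV 4.12 (cv2) and the standard library are available. Lean on these libraries where they do the work, as an engineer would, in place of code of your own. Each camera call takes 0.05 s, during which the arm holds its last target. There are 200 camera calls.

## Working session

There is one attempt and no reset: what is moved stays moved. The work goes in short steps, Python scripts to look and compute and a tool call to move; the robot and the scene stay as the last step left them, time stands still between calls to the robot, and variables do not carry over. Pictures are saved under pics/ and viewed, about 8 in all and at most 12, crops included, and the job is handed in when it is done.

Besides the shell and the picture viewer there is one more tool, called as a command line: name --argument value ..., lists and objects as JSON in quotes. servo_tool: Moves the arm, as the interface text tells. Its arguments: {"type":"object","properties":{"motion":{"type":"array"},"grip_force":{"type":"number"}},"required":["motion"]}

```bash
mkdir -p pics
cat > h.py <<'E'
import numpy as np, cv2
from workcell import arm, read_camera, calibration, search_frame
def save(name,img): cv2.imwrite('pics/'+name,img[:,:,::-1])
def pix2w(cam,u,v,z,c=None):
    c=c or calibration(cam); K=np.array([[c['fx'],0,c['cx']],[0,c['fy'],c['cy']],[0,0,1]])
    p=cv2.undistortPoints(np.array([[[u,v]]],float),K,np.array(c['dist_coeffs'])).ravel()
    R=np.array(c['R']);t=np.array(c['t']);d=R.T@np.r_[p,1];o=-R.T@t
    return o+d*(z-o[2])/d[2]
def w2pix(cam,P,c=None):
    c=c or calibration(cam); K=np.array([[c['fx'],0,c['cx']],[0,c['fy'],c['cy']],[0,0,1]])
    return cv2.projectPoints(np.array(P,float).reshape(-1,3),cv2.Rodrigues(np.array(c['R']))[0],np.array(c['t']),K,np.array(c['dist_coeffs']))[0].reshape(-1,2)
def cloud(cam,depth,c=None):
    c=c or calibration(cam); K=np.array([[c['fx'],0,c['cx']],[0,c['fy'],c['cy']],[0,0,1]])
    h,w=depth.shape; uv=np.stack(np.meshgrid(np.arange(w),np.arange(h)),-1).reshape(-1,1,2).astype(float)
    p=cv2.undistortPoints(uv,K,np.array(c['dist_coeffs'])).reshape(-1,2)
    X=np.c_[p,np.ones(len(p))]*depth.reshape(-1,1)
    W=(X-np.array(c['t']))@np.array(c['R']); W[depth.ravel()==0]=np.nan
    return W.reshape(h,w,3)
E
python3 - <<'E'
from h import *
np.set_printoptions(precision=4,suppress=True)
for cam in ['scene','top']:
    i,d=read_camera(cam); save(cam+'1.png',i); np.savez(cam+'1.npz',i=i,d=d)
    for q in ['rack','bottle_first_mid','counter','key_three_top','key_two_top','needle_tin','weight_block','masking_tape','bottle_new_mid']:
        for r in search_frame(q,cam)[:5]: print(cam,q,round(r['score'],2),np.array(r['location']),w2pix(cam,r['location'])[0].round())
o=arm.get_obs(); print(o['clock'],o['position'],o['tcp_rot'],arm.tcp_to_tips)
E
```

```text
scene rack 0.72 [0.5017 0.0044 0.0165] [277. 246.]
scene bottle_first_mid 0.71 [ 0.571  -0.1328  0.0687] [294. 200.]
scene bottle_first_mid 0.67 [0.4937 0.1118 0.0766] [247. 251.]
scene bottle_first_mid 0.64 [ 0.5211 -0.0023  0.0797] [273. 225.]
scene bottle_first_mid 0.3 [ 0.4662 -0.21    0.0393] [336. 212.]
scene counter 0.91 [ 0.4627 -0.2101  0.0392] [337. 213.]
scene key_three_top 0.27 [0.5167 0.0004 0.0822] [273. 226.]
scene key_two_top 0.56 [ 0.4891 -0.2047  0.0423] [330. 209.]
scene needle_tin 0.72 [ 0.6923 -0.1478  0.0257] [272. 192.]
scene weight_block 0.6 [0.6482 0.2027 0.0296] [189. 250.]
scene masking_tape 0.76 [ 0.5483 -0.4834  0.0169] [370. 173.]
scene bottle_new_mid 0.78 [0.4324 0.25   0.0821] [218. 292.]
scene bottle_new_mid 0.76 [0.5042 0.3327 0.0797] [171. 294.]
top rack 0.97 [ 0.5475 -0.0038  0.007 ] [258. 222.]
top rack 0.23 [ 0.6053 -0.009   0.1032] [259. 197.]
top bottle_first_mid 0.92 [0.502  0.0954 0.107 ] [220. 234.]
top bottle_first_mid 0.76 [ 0.58   -0.1387  0.1015] [306. 206.]
top bottle_first_mid 0.75 [ 0.5291 -0.0098  0.1093] [259. 224.]
top counter 0.71 [ 0.4753 -0.2297  0.0358] [337. 246.]
top key_three_top 0.68 [ 0.4874 -0.2484  0.0504] [345. 242.]
top key_two_top 0.58 [ 0.484  -0.2069  0.0451] [330. 243.]
top needle_tin 0.81 [ 0.6894 -0.1668  0.0265] [315. 173.]
top needle_tin 0.47 [ 0.5478 -0.0054  0.005 ] [259. 222.]
top weight_block 0.83 [0.6515 0.1919 0.0349] [191. 185.]
top masking_tape 0.66 [ 0.5516 -0.4883  0.0251] [425. 220.]
top masking_tape 0.54 [ 0.5283 -0.0107  0.1108] [259. 224.]
top bottle_new_mid 0.81 [0.5111 0.3096 0.0989] [143. 230.]
top bottle_new_mid 0.67 [0.4474 0.2254 0.101 ] [172. 254.]
top bottle_new_mid 0.62 [ 0.5294 -0.0105  0.1118] [259. 224.]
top bottle_new_mid 0.23 [ 0.4781 -0.2263  0.0362] [336. 245.]
1.0 [ 0.1544 -0.6314  0.2416] [[ 0.9714  0.2375 -0.    ]
 [ 0.2375 -0.9714 -0.0001]
 [-0.      0.0001 -1.    ]] 0.019
```

Run:
```python
from h import *
a=np.load('top1.npz')['i'][120:330,100:460]; b=np.load('scene1.npz')['i'][120:350,130:430]
a=cv2.resize(a,None,fx=2.2,fy=2.2,interpolation=3); b=cv2.resize(b,None,fx=2.4,fy=2.4,interpolation=3)
save('a.png',a); save('b.png',b)
```

```text
(no output)
```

View pics/a.png

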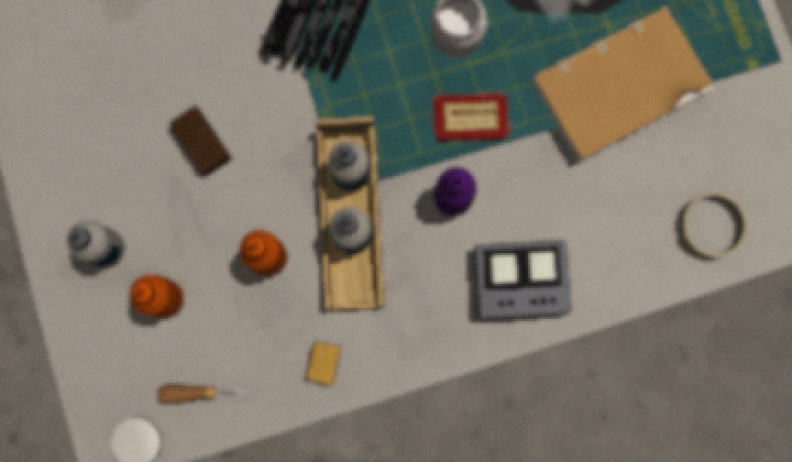

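View pics/b.png

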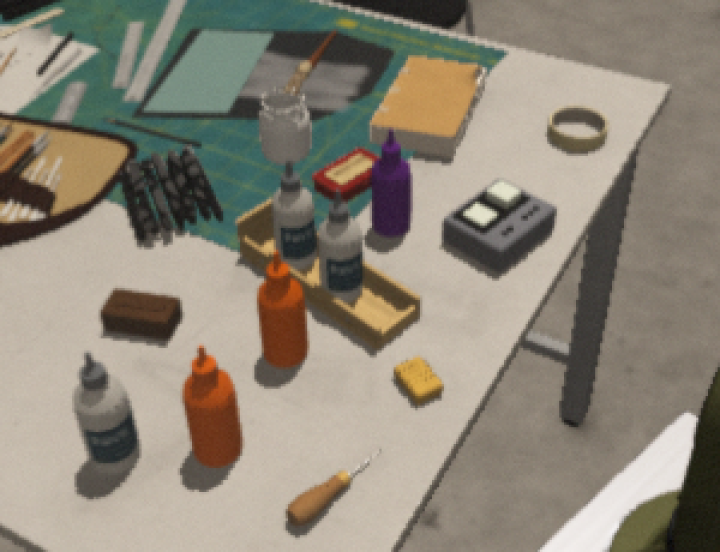

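a.png/b.png: white old bottles in the rack at (350,230) and (348,165) in the top crop. The white new bottle is alone at (95,245). Orange look-alikes are at (263,253) and (157,297), and a purple one at (455,190). Only the white bottle on the open table fits the description of the new one. The counter is at (520,280), with the three-dot key on the right at (543,267).

servo_tool --motion '[[[0,0,-0.04],[0,0,0.076],-0.2],[[0,0,-0.04],[0,0,0.076],-0.2],[[0.028,-0.055,0],[0,0,0],-0.2],[[0.028,-0.055,0],[0,0,0],-0.2],[[0.028,-0.055,0],[0,0,0],-0.2]]' --grip_force 15

```text
clock: 1.62
position: [0.2382, -0.4675, 0.3225]
tcp_rot: [[1.0, -0.016, -0.001], [-0.016, -1.0, 0.0], [-0.001, -0.0, -1.0]]
force: [1.5, 0.5, 1.0]
width: 0.0531
```

servo_tool --motion '[[[0.03,-0.055,0],[0,0,0],-0.2],[[0.03,-0.055,0],[0,0,0],-0.2],[[0.03,-0.055,0],[0,0,0],-0.2],[[0.03,-0.055,0],[0,0,0],-0.2],[[0.03,-0.055,0],[0,0,0],-0.2]]'

```text
clock: 2.25
position: [0.3915, -0.1946, 0.3237]
tcp_rot: [[1.0, -0.017, 0.003], [-0.017, -1.0, -0.005], [0.003, 0.005, -1.0]]
force: [1.3, -0.2, 0.9]
width: 0.0521
```

servo_tool --motion '[[[0.025,-0.055,0],[0,0,-0.01],-0.6],[[0.025,-0.055,0],[0,0,0],-0.6],[[0.025,-0.055,0],[0,0,0],-0.6],[[0,-0.03,0],[0,0,0],-0.6]]'

```text
clock: 2.75
position: [0.4703, 0.0096, 0.3241]
tcp_rot: [[1.0, 0.004, 0.007], [0.004, -1.0, -0.007], [0.007, 0.007, -1.0]]
force: [-0.5, -0.3, -0.0]
width: 0.0691
```

Run:
```python
from h import *
np.set_printoptions(precision=4,suppress=True)
o=arm.get_obs();print(o['position'],o['width'])
c=calibration('wrist'); i,d=read_camera('wrist'); np.savez('w1.npz',i=i,d=d,W=cloud('wrist',d,c)); save('w1.png',i)
print(-np.array(c['R']).T@np.array(c['t']),np.array(c['R']))
for q in ['rack','bottle_first_mid']:
  for r in search_frame(q,'wrist')[:4]: print(q,round(r['score'],2),np.array(r['location']),w2pix('wrist',r['location'],c)[0].round())
```

```text
[0.4703 0.0096 0.3241] 0.06907973187321158
[0.5456 0.01   0.4682] [[ 0.0041 -1.      0.0064]
 [-0.9626 -0.0022  0.271 ]
 [-0.271  -0.0073 -0.9626]]
rack 0.85 [0.5744 0.005  0.0029] [285. 107.]
bottle_first_mid 0.92 [0.515  0.0895 0.0992] [215. 153.]
bottle_first_mid 0.69 [ 0.5842 -0.1274  0.1012] [399.  94.]
bottle_first_mid 0.68 [ 0.4923 -0.2418  0.0551] [460. 169.]
bottle_first_mid 0.61 [ 0.5348 -0.0086  0.109 ] [297. 137.]
```

View pics/w1.png

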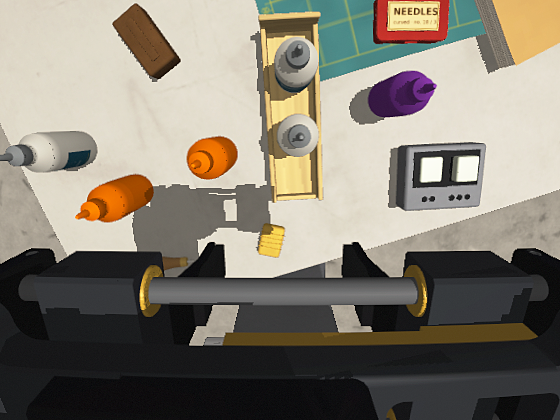

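w1 shows rack corners at (265,14),(320,14),(272,200),(322,198), old bottles at (298,137) and (297,62), the new bottle leaning outward by perspective at (60,150), and the counter at (442,175).

```bash
cat > m.py <<'E'
from h import *
np.set_printoptions(precision=4,suppress=True)
def nozzle(W,box):
    x0,x1,y0,y1=box; m=(W[...,0]>x0)&(W[...,0]<x1)&(W[...,1]>y0)&(W[...,1]<y1)
    z=W[...,2]; a=W[m&(z>0.125)&(z<.17)]
    return len(a),np.median(a,0),np.nanmax(a[:,2]) if len(a) else None
E
python3 - <<'E'
from m import *
a=np.load('w1.npz');W=a['W'];I=a['i'].astype(int)
for n,b in dict(first=(.48,.56,-.04,.03),second=(.57,.65,-.04,.03),new=(.45,.57,.27,.37),or1=(.45,.55,.06,.13),or2=(.4,.5,.17,.27),pur=(.53,.63,-.18,-.1)).items(): print(n,*nozzle(W,b))
# rack: wood coloured
z=W[...,2]; wood=(I[...,0]-I[...,2]>45)&(W[...,1]>-.06)&(W[...,1]<.06)&(W[...,0]>.4)
for name,lo,hi in [('walls',.028,.040),('floor',.001,.011),('stop',.017,.026),('rear',.05,.065)]:
    m=wood&(z>lo)&(z<hi); P=W[m][:,:2].astype(np.float32); print(name,len(P),cv2.minAreaRect(P) if len(P)>4 else '',np.median(W[m],0))
m=wood&(z>.028)&(z<.042); P=W[m]; P=P[P[:,0]<.645]
for s in (1,-1):
    Q=P[s*(P[:,1]-np.polyval(np.polyfit(P[:,0],P[:,1],1),P[:,0]))>0]
    f=np.polyfit(Q[:,0],Q[:,1],1); print('wall',s,f,np.polyval(f,.55),len(Q),Q[:,0].min(),Q[:,0].max(),Q[:,2].mean())
c=calibration('wrist')
for n,(u,v) in dict(fl=(272,200),fr=(322,198)).items(): print(n,pix2w('wrist',u,v,.022,c))
# counter
m=(W[...,0]>.4)&(W[...,0]<.55)&(W[...,1]>-.32)&(W[...,1]<-.14)&(z>.034)&(z<.07)
print('counter',cv2.minAreaRect(W[m][:,:2].astype(np.float32)))
wh=m&(I.min(-1)>200)
n,l,st,ce=cv2.connectedComponentsWithStats(wh.astype(np.uint8))
for k in range(1,n):
    if st[k,4]>50: print('key',ce[k],W[l==k].mean(0),cv2.minAreaRect(W[l==k][:,:2].astype(np.float32)))
E
```

```text
first 414 [ 0.5371 -0.0089  0.1392] 0.16303785847142963
second 549 [ 0.6164 -0.0059  0.139 ] 0.16325378018830924
new 420 [0.5177 0.316  0.1335] 0.1534143500807905
or1 399 [0.5086 0.0995 0.1334] 0.15648477925459123
or2 403 [0.4524 0.2341 0.1336] 0.15667547926639858
pur 459 [ 0.5864 -0.1389  0.1337] 0.15602633182441894
walls 1556 ((0.5577910542488098, -0.0067811161279678345), (0.23578965663909912, 0.07576286792755127), 3.5102689266204834) [0.5631 0.0201 0.0342]
floor 3623 ((0.5803208351135254, -0.009614113718271255), (0.2720337510108948, 0.08475986868143082), 0.6303988099098206) [ 0.5615 -0.0007  0.0064]
stop 218 ((0.5516840219497681, -0.007608447223901749), (0.22561222314834595, 0.06241805851459503), 3.680091142654419) [ 0.444  -0.0115  0.0221]
rear 362 ((0.6787359714508057, 0.0012207254767417908), (0.007148137781769037, 0.07464256137609482), 2.801912307739258) [0.6787 0.0019 0.06  ]
wall 1 [ 0.0658 -0.0093] 0.02689136998462255 717 0.438016099664987 0.6449512887015865 0.034129717711868325
wall -1 [ 0.0596 -0.0745] -0.04171344572064278 589 0.44257878075248747 0.6441978955957269 0.0340389132243726
fl [0.437 0.021 0.022]
fr [ 0.4403 -0.0552  0.022 ]
counter ((0.47705763578414917, -0.2298741340637207), (0.09641994535923004, 0.12184459716081619), 3.306609630584717)
key [431.2585 169.0278] [ 0.49   -0.2051  0.0452] ((0.4896908402442932, -0.2056235522031784), (0.0313771553337574, 0.035040441900491714), 89.73822021484375)
key [467.566  168.4617] [ 0.4927 -0.2531  0.0551] ((0.4924720227718353, -0.2533235549926758), (0.032847896218299866, 0.03058100864291191), 1.0346894264221191)
```

servo_tool --motion '[[[0.034,0.009,0.03],[0.0045,-0.0045,-0.038],-0.6],[[0.034,0.009,0.03],[0,0,0],-0.6],[[0,0,0.045],[0,0,0],-0.6],[[0,0,0.0],[0,0,0],-0.6]]'

```text
clock: 3.4
position: [0.5409, -0.0181, 0.2178]
tcp_rot: [[0.999, 0.054, 0.002], [0.054, -0.999, -0.008], [0.001, 0.008, -1.0]]
force: [0.1, -0.9, 1.0]
width: 0.0698
```

servo_tool --motion '[[[-0.004,-0.01,0.02],[0.005,0,-0.006],-0.6],[[0,0,0.025],[0,0,0],-0.6],[[0,0,0.0],[0,0,0],-0.6]]'

```text
clock: 3.78
position: [0.539, -0.0126, 0.1774]
tcp_rot: [[0.998, 0.057, 0.008], [0.057, -0.998, -0.004], [0.008, 0.004, -1.0]]
force: [0.0, -1.5, 1.0]
width: 0.0691
```

servo_tool --motion '[[[-0.002,-0.005,0.015],[0.003,-0.005,-0.004],-0.6],[[0,-0.001,0.025],[0,0,0],-0.6],[[0,0,0.025],[0,0,0],-0.6],[[0,0,0.0],[0,0,0],-0.6]]'

```text
clock: 4.28
position: [0.5404, -0.0079, 0.116]
tcp_rot: [[0.998, 0.062, 0.008], [0.062, -0.998, -0.002], [0.008, 0.003, -1.0]]
force: [0.4, -0.3, 0.4]
width: 0.0696
```

servo_tool --motion '[[[-0.003,0,0.004],[0,-0.005,0],-0.6],[[0,0,0],[0,0,0],0.3],[[0,0,0],[0,0,0],0.3],[[0,0,0],[0,0,0],0.3]]' --grip_force 20

```text
clock: 4.78
position: [0.5396, -0.0081, 0.1154]
tcp_rot: [[0.998, 0.061, 0.005], [0.061, -0.998, -0.004], [0.005, 0.004, -1.0]]
force: [0.6, -0.3, -0.1]
width: 0.0475
```

servo_tool --motion '[[[0,0,-0.006],[0,0,0],0.3],[[0,0,-0.001],[0,0,0],0.3],[[-0.02,0,0],[0,0,0],0.3],[[-0.02,0,0],[0,0,0],0.3],[[0,0,0],[0,0,0],0.3]]'

```text
clock: 5.4
position: [0.4989, -0.0103, 0.123]
tcp_rot: [[0.998, 0.062, 0.006], [0.062, -0.998, -0.003], [0.005, 0.004, -1.0]]
force: [0.4, 0.4, -2.0]
width: 0.0473
```

servo_tool --motion '[[[-0.018,0,0.003],[0,0,0],0.3],[[-0.006,0,0],[0,0,0],0.3],[[-0.002,0,0],[0,0,0],0.3]]'

```text
clock: 5.78
position: [0.4751, -0.0118, 0.1207]
tcp_rot: [[0.998, 0.061, 0.01], [0.062, -0.998, -0.003], [0.009, 0.003, -1.0]]
force: [-0.0, -0.5, -0.5]
width: 0.0469
```

Run:
```python
from m import *
c=calibration('wrist'); i,d=read_camera('wrist'); W=cloud('wrist',d,c); np.savez('w2.npz',i=i,d=d,W=W); save('w2.png',i)
```

```text
(no output)
```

View pics/w2.png

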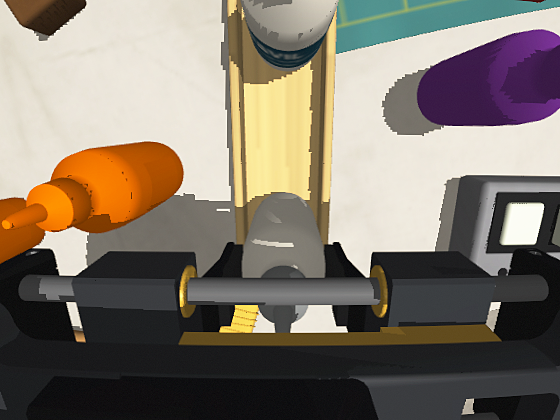

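w2 shows the first bottle held upright between the jaws at (285,250), the rest of the lane clear behind it.

servo_tool --motion '[[[-0.002,0,0.002],[0,-0.003,0],0.3],[[-0.002,0,0],[0,0,0],0.3],[[-0.002,0,0],[0,0,0],0.3]]'

```text
clock: 6.2
position: [0.4714, -0.012, 0.1193]
tcp_rot: [[0.998, 0.062, 0.009], [0.062, -0.998, -0.002], [0.008, 0.003, -1.0]]
force: [2.0, -0.0, 0.0]
width: 0.0468
```

servo_tool --motion '[[[-0.003,0,0.001],[0,0,0],0.3],[[-0.003,0,0],[0,0,0],0.3]]'

```text
clock: 6.45
position: [0.4672, -0.012, 0.1192]
tcp_rot: [[0.998, 0.062, 0.013], [0.062, -0.998, -0.002], [0.013, 0.002, -1.0]]
force: [3.0, 0.4, 1.1]
width: 0.0469
```

servo_tool --motion '[[[0.001,0,0.003],[0,-0.008,0],0.3],[[0,0,0.003],[0,0,0],0.3],[[0,0,0],[0,0,0],-0.6],[[0,0,0],[0,0,0],-0.6],[[0,0,-0.06],[0,0,0],-0.6]]'

```text
clock: 7.08
position: [0.4645, -0.0121, 0.171]
tcp_rot: [[0.998, 0.062, -0.012], [0.062, -0.998, -0.0], [-0.012, -0.0, -1.0]]
force: [0.8, -0.2, 1.4]
width: 0.0664
```

servo_tool --motion '[[[0,0,-0.05],[0,0,0],-0.6],[[0,0,-0.05],[0,0,0],-0.6],[[-0.03,0,-0.03],[0,0,0],-0.6],[[0,0,0],[0,0,0],-0.6]]'

```text
clock: 7.58
position: [0.4341, -0.014, 0.3064]
tcp_rot: [[0.998, 0.061, -0.015], [0.061, -0.998, -0.001], [-0.015, -0.0, -1.0]]
force: [-0.1, 0.3, -0.3]
width: 0.0696
```

```bash
cat > rk.py <<'E'
from m import *
O=np.array([.5604,-.0067]);u=np.array([np.cos(.0627),np.sin(.0627)]);v=np.array([-u[1],u[0]])
def rk(p): p=np.array(p)[:2]-O; return np.array([p@u,p@v])
def wl(s,t=0): return O+s*u+t*v
def look(tag):
    c=calibration('wrist'); i,d=read_camera('wrist'); W=cloud('wrist',d,c); np.savez(tag+'.npz',i=i,d=d,W=W); save(tag+'.png',i)
    return i,W
def lane(W):
    # bottles in lane: nozzle (z .135-.165) clusters in rack coords
    P=W[(W[...,2]>.135)&(W[...,2]<.17)]; R=(P[:,:2]-O)@np.c_[u,v]; k=(abs(R[:,1])<.025)&(abs(R[:,0])<.12)
    R=np.c_[R[k],P[k,2]]; R=R[np.argsort(R[:,0])]
    for g in np.split(R,np.where(np.diff(R[:,0])>.01)[0]+1):
        if len(g)>20: print('nozzle',len(g),np.median(g,0),'tip',g[g[:,2]>g[:,2].max()-.006].mean(0))
E
python3 - <<'E'
from rk import *
print(arm.get_obs()['position']); i,W=look('w3'); lane(W)
E
```

```text
[ 0.4341 -0.014   0.3064]
nozzle 425 [-0.0887 -0.0011  0.1396] tip [-0.0899 -0.001   0.1599]
nozzle 321 [ 0.0532 -0.0038  0.1391] tip [ 0.055  -0.0037  0.1471]
```

servo_tool --motion '[[[0.046,0.001,0.02],[0,0.006,0],-0.6],[[0.046,0.001,0.02],[0,0,0],-0.6],[[0.046,0,0.02],[0,0,0],-0.6],[[0.046,0,0.02],[0,0,0],-0.6],[[0,0,0],[0,0,0],-0.6]]'

```text
clock: 8.25
position: [0.6199, -0.0063, 0.2088]
tcp_rot: [[0.998, 0.058, -0.022], [0.058, -0.998, 0.002], [-0.022, -0.004, -1.0]]
force: [-0.9, 0.4, -0.0]
width: 0.0699
```

servo_tool --motion '[[[-0.004,0,0.025],[-0.002,0.014,-0.003],-0.6],[[0,0,0.03],[0,0,0],-0.6],[[0,0,0.0],[0,0,0],-0.6]]'

```text
clock: 8.62
position: [0.6121, -0.0043, 0.1488]
tcp_rot: [[0.998, 0.065, -0.007], [0.065, -0.998, 0.004], [-0.006, -0.004, -1.0]]
force: [0.0, -0.5, 0.0]
width: 0.0697
```

servo_tool --motion '[[[0.003,0.001,0.015],[-0.002,0.003,0],-0.6],[[0,0,0.018],[0,0,0],-0.6],[[0,0,0],[0,0,0],-0.6],[[0,0,0],[0,0,0],0.3],[[0,0,0],[0,0,0],0.3]]' --grip_force 20

```text
clock: 9.25
position: [0.6164, -0.0048, 0.1169]
tcp_rot: [[0.998, 0.065, 0.003], [0.065, -0.998, -0.0], [0.003, 0.0, -1.0]]
force: [-0.8, 0.9, 0.7]
width: 0.0571
```

servo_tool --motion '[[[0,0,0],[0,0,0],0.3],[[0,0,-0.006],[0,0,0],0.3],[[0,0,0],[0,0,0],0.3]]'

```text
clock: 9.62
position: [0.617, -0.0048, 0.1243]
tcp_rot: [[0.998, 0.065, 0.004], [0.065, -0.998, -0.001], [0.004, 0.001, -1.0]]
force: [0.0, -0.0, -1.3]
width: 0.0466
```

servo_tool --motion '[[[-0.022,0,0.002],[0,0,0],0.3],[[-0.022,0,0],[0,0,0],0.3],[[-0.022,0,0],[0,0,0],0.3],[[-0.015,0,0],[0,0,0],0.3],[[0,0,0],[0,0,0],0.3]]'

```text
clock: 10.25
position: [0.5343, -0.01, 0.1222]
tcp_rot: [[0.998, 0.065, 0.006], [0.065, -0.998, -0.0], [0.006, 0.001, -1.0]]
force: [0.5, -0.3, -0.7]
width: 0.047
```

servo_tool --motion '[[[-0.007,0,0.001],[0,0,0],0.3],[[-0.003,0,0],[0,0,0],0.3],[[-0.002,0,0],[0,0,0],0.3]]'

```text
clock: 10.62
position: [0.5233, -0.0105, 0.1215]
tcp_rot: [[0.998, 0.065, 0.007], [0.065, -0.998, 0.001], [0.008, -0.0, -1.0]]
force: [0.0, 1.0, -1.2]
width: 0.0472
```

Run:
```python
from rk import *
o=arm.get_obs();print(rk(o['position']),o['force']); i,W=look('w4'); lane(W)
```

```text
[-0.0373 -0.0015] [ 0.0415  0.9636 -1.226 ]
nozzle 1353 [-0.0282 -0.0004  0.143 ] tip [-0.0335 -0.002   0.1643]
```

View pics/w4.png

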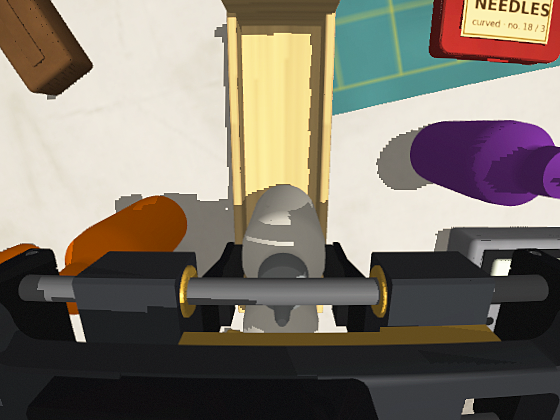

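w4: the second bottle hangs upright at (285,250), lane behind clear; no contact yet.

servo_tool --motion '[[[-0.0025,0,0.001],[0,-0.002,0],0.3],[[-0.002,0,0],[0,0,0],0.3],[[-0.002,0,0],[0,0,0],0.3]]'

```text
clock: 11.05
position: [0.5165, -0.0107, 0.1203]
tcp_rot: [[0.998, 0.066, 0.004], [0.066, -0.998, 0.001], [0.004, -0.001, -1.0]]
force: [-0.3, -1.0, -0.7]
width: 0.047
```

servo_tool --motion '[[[-0.002,0,0.0],[0,0,0],0.3],[[-0.001,0,0],[0,0,0],0.3]]'

```text
clock: 11.3
position: [0.5138, -0.0108, 0.1205]
tcp_rot: [[0.998, 0.066, 0.005], [0.066, -0.998, 0.001], [0.005, -0.001, -1.0]]
force: [0.2, -0.2, -0.5]
width: 0.0468
```

servo_tool --motion '[[[0.001,0,0.003],[0,-0.002,0],0.3],[[0,0,0.001],[0,0,0],0.3],[[0,0,0],[0,0,0],-0.6],[[0,0,0],[0,0,0],-0.6],[[0,0,-0.05],[0,0,0],-0.6]]'

```text
clock: 11.92
position: [0.5123, -0.0112, 0.1644]
tcp_rot: [[0.998, 0.066, -0.006], [0.066, -0.998, 0.002], [-0.006, -0.003, -1.0]]
force: [1.2, -1.9, 0.3]
width: 0.0667
```

servo_tool --motion '[[[0,0,-0.05],[0,0,0],-0.6],[[0,0,-0.05],[0,0,0],-0.6],[[-0.03,0,-0.03],[0,0,0],-0.6],[[0,0,0],[0,0,0],-0.6]]'

```text
clock: 12.42
position: [0.4838, -0.0131, 0.301]
tcp_rot: [[0.998, 0.067, -0.001], [0.067, -0.998, 0.002], [-0.001, -0.002, -1.0]]
force: [1.0, -0.2, -0.0]
width: 0.0695
```

Run:
```python
from rk import *
o=arm.get_obs();print(o['position'],rk(o['position'])); i,W=look('w5'); lane(W)
```

```text
[ 0.4838 -0.0131  0.301 ] [-0.0769 -0.0016]
nozzle 386 [-0.0881 -0.0011  0.1396] tip [-0.0901 -0.0014  0.1603]
nozzle 436 [-0.0418 -0.0038  0.1398] tip [-0.0428 -0.0037  0.1601]
```

View pics/w5.png

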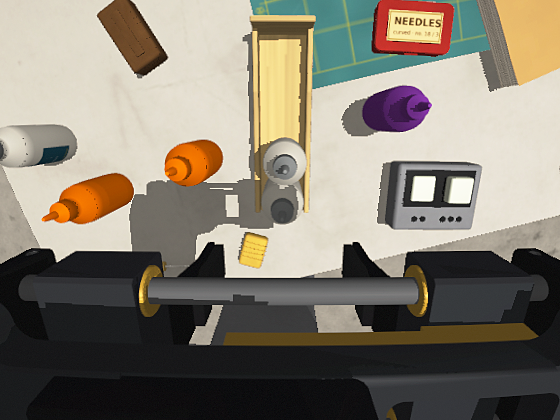

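w5: old bottles upright at (284,208) and (285,165), touching; lane behind clear; new white bottle at (40,145). Estimate the new bottle's yaw from label edges while moving toward it.

Run:
```python
from rk import *
def ang(I,W,c):
    I=I.astype(int); d=np.linalg.norm(W[...,:2]-np.array(c),axis=-1)
    m=(d<.031)&(d>.02)&(W[...,2]>.015)&(W[...,2]<.095)
    lab=m&(I[...,2]-I[...,0]>12)&(I.mean(-1)<110)
    f=lambda k: np.degrees(np.unwrap(np.sort(np.arctan2(W[k][:,1]-c[1],W[k][:,0]-c[0])%(2*np.pi))))
    for n,k in (('lab',lab),('all',m)):
        if k.sum()>15: print('  ',n,k.sum(),np.percentile(f(k),[2,10,50,90,98]))
for tag in ('scene1','w1','w5'):
    a=np.load(tag+'.npz'); W=a['W'] if 'W' in a else cloud('scene',a['d'])
    for n,c in (('first',(.537,-.008) if tag!='w5' else wl(-.0905)),('second',(.6157,-.0045) if tag!='w5' else wl(-.043)),('new',(.5177,.316))):
        print(tag,n); ang(a['i'],W,c)
```

```text
scene1 first
   all 364 [ 71.6688  92.6405 143.9482 190.5903 209.8482]
scene1 second
   all 355 [ 63.02    87.9212 141.651  196.868  219.8372]
scene1 new
   all 305 [130.2028 140.2356 171.1277 206.946  224.5715]
w1 first
   all 38 [ 10.9293  41.0674  99.1926 308.4712 352.8935]
w1 second
   lab 115 [112.9494 127.2779 175.1465 215.5207 231.6567]
   all 315 [ 87.3549 116.6487 173.1163 227.9502 259.7899]
w1 new
   lab 300 [194.4321 204.8694 236.9283 258.2804 262.2364]
   all 1399 [  8.4023 209.8822 272.7179 332.2677 351.2247]
w5 first
   all 123 [-67.922  -58.6984  35.9597  66.999   94.0483]
w5 second
   all 139 [  2.039   10.7781 159.5192 349.6518 357.4657]
w5 new
   lab 353 [196.5619 205.9858 235.7097 258.4221 261.754 ]
   all 1725 [ 11.4481 212.0799 275.9363 336.1853 354.0679]
```

servo_tool --motion '[[[0.0,-0.06,0],[0,0,0],-0.7],[[0.0,-0.06,0],[0,0,0],-0.7],[[0.0,-0.06,0],[0,0,0],-0.7],[[0.0,-0.06,0],[0,0,0],-0.7],[[0.0,-0.06,0],[0,0,0],-0.7]]'

```text
clock: 13.1
position: [0.4675, 0.286, 0.2933]
tcp_rot: [[0.999, 0.049, -0.008], [0.049, -0.999, 0.003], [-0.008, -0.004, -1.0]]
force: [1.1, -0.4, 0.3]
width: 0.0736
```

servo_tool --motion '[[[0.026,-0.014,0.02],[-0.002,0.005,-0.033],-0.7],[[0.026,-0.014,0.02],[0,0,0],-0.7],[[0.0,0,0.03],[0,0,0],-0.7],[[0,0,0],[0,0,0],-0.7]]'

```text
clock: 13.6
position: [0.5139, 0.3282, 0.2122]
tcp_rot: [[0.993, 0.116, -0.014], [0.116, -0.993, 0.006], [-0.013, -0.008, -1.0]]
force: [-0.2, -0.6, -0.7]
width: 0.0735
```

Run:
```python
from rk import *
o=arm.get_obs();print(o['position']); i,W=look('w6'); print(nozzle(W,(.45,.57,.26,.37)))
k=np.linalg.norm(W[...,:2]-np.array([.5177,.316]),axis=-1)<.06
P=W[k&(W[...,2]>.03)&(W[...,2]<.085)]; print(len(P))
```

```text
[0.5139 0.3282 0.2122]
(762, array([0.5206, 0.3213, 0.1335]), np.float64(0.15637647316687156))
402
```

View pics/w6.png

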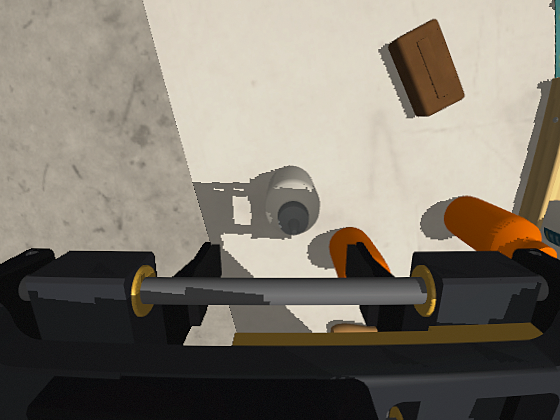

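servo_tool --motion '[[[0.0045,0.0085,0.02],[-0.004,0.009,0],-0.7],[[0,0,0.02],[0,0,0],-0.7],[[0,0,0],[0,0,0],-0.7]]'

```text
clock: 14.02
position: [0.521, 0.3222, 0.1749]
tcp_rot: [[0.993, 0.115, 0.007], [0.115, -0.993, 0.006], [0.007, -0.005, -1.0]]
force: [0.6, 0.3, 0.0]
width: 0.0737
```

servo_tool --motion '[[[-0.001,0.002,0.025],[-0.004,-0.003,0],-0.7],[[0,0,0.025],[0,0,0],-0.7],[[0,0,0.012],[0,0,0],-0.7],[[0,0,0],[0,0,0],-0.7]]'

```text
clock: 14.52
position: [0.5212, 0.3209, 0.1114]
tcp_rot: [[0.993, 0.114, 0.005], [0.114, -0.993, -0.0], [0.005, 0.001, -1.0]]
force: [-0.2, -0.6, 0.6]
width: 0.0739
```

servo_tool --motion '[[[0,0,0],[0,0,0],0.3],[[0,0,0],[0,0,0],0.3],[[0,0,0],[0,0,0],0.3],[[0,0,0],[0,0,0],0.3],[[0,0,-0.02],[0,0,0],0.3]]' --grip_force 25

```text
clock: 15.15
position: [0.5212, 0.321, 0.1331]
tcp_rot: [[0.993, 0.114, 0.005], [0.114, -0.993, -0.0], [0.005, 0.001, -1.0]]
force: [-0.7, 0.3, -0.9]
width: 0.0469
```

servo_tool --motion '[[[0,0,-0.05],[0,0,0.017],0.3],[[0,0,-0.05],[0,0,0.017],0.3],[[0,0,-0.05],[0,0,0],0.3],[[0.01,0.05,0],[0,0,0],0.3],[[0.01,0.055,0],[0,0,0],0.3]]'

```text
clock: 15.78
position: [0.5446, 0.2238, 0.2968]
tcp_rot: [[0.997, 0.074, 0.012], [0.074, -0.997, 0.007], [0.013, -0.006, -1.0]]
force: [0.9, -0.1, -1.9]
width: 0.0466
```

servo_tool --motion '[[[0.02,0.055,0],[0,0,0],0.3],[[0.02,0.055,0],[0,0,0],0.3],[[0.01,0.055,0],[0,0,0],0.3],[[0.005,0.03,0],[0,0,0],0.3],[[0,0,0],[0,0,0],0.3]]'

```text
clock: 16.4
position: [0.6168, 0.0228, 0.3045]
tcp_rot: [[0.997, 0.068, 0.021], [0.068, -0.998, 0.004], [0.022, -0.003, -1.0]]
force: [-0.0, 0.7, -0.2]
width: 0.0469
```

servo_tool --motion '[[[-0.018,0.013,0.02],[-0.003,-0.013,0.003],0.3],[[-0.018,0.013,0.03],[0,0,0],0.3],[[0,0,0.02],[0,0,0],0.3],[[0,0,0],[0,0,0],0.3]]'

```text
clock: 16.9
position: [0.5827, 0.0015, 0.2365]
tcp_rot: [[0.997, 0.071, 0.006], [0.071, -0.997, 0.001], [0.006, -0.001, -1.0]]
force: [0.1, 0.5, -1.0]
width: 0.0468
```

servo_tool --motion '[[[0,0.007,0.02],[0,-0.003,0.005],0.3],[[0,0,0.03],[0,0,0],0.3],[[0,0,0.015],[0,0,0],0.3],[[0,0,0],[0,0,0],0.3]]'

```text
clock: 17.4
position: [0.5864, -0.0029, 0.1706]
tcp_rot: [[0.998, 0.066, 0.006], [0.066, -0.998, 0.002], [0.006, -0.002, -1.0]]
force: [0.1, 0.1, -1.5]
width: 0.0468
```

servo_tool --motion '[[[-0.006,0.002,0.018],[0,-0.003,0],0.3],[[0,0,0.018],[0,0,0],0.3],[[0,0,0.01],[0,0,0],0.3],[[0,0,0],[0,0,0],0.3]]'

```text
clock: 17.9
position: [0.5812, -0.0053, 0.1225]
tcp_rot: [[0.998, 0.065, 0.002], [0.065, -0.998, 0.002], [0.002, -0.002, -1.0]]
force: [-0.3, 0.4, -1.2]
width: 0.0465
```

Underside is about 11 mm up, 5 mm above the floor; set down and release.

servo_tool --motion '[[[0,0,0.004],[0,0,0],0.3],[[0,0,0.001],[0,0,0],0.3],[[0,0,0],[0,0,0],-0.6],[[0,0,0],[0,0,0],-0.6],[[0,0,-0.04],[0,0,0],-0.6]]'

```text
clock: 18.52
position: [0.5809, -0.0054, 0.1579]
tcp_rot: [[0.998, 0.065, 0.001], [0.065, -0.998, 0.002], [0.001, -0.002, -1.0]]
force: [0.2, 0.2, 0.9]
width: 0.0666
```

servo_tool --motion '[[[0,0,-0.05],[0,0,0],-0.6],[[0,0,-0.05],[0,0,0],-0.6],[[-0.04,0.03,-0.03],[0,0,0],-0.6],[[-0.04,0.04,0],[0,0,0],1],[[0,0,0],[0,0,0],1]]'

```text
clock: 19.15
position: [0.5055, -0.0829, 0.2936]
tcp_rot: [[0.998, 0.066, 0.006], [0.066, -0.998, 0.001], [0.006, -0.001, -1.0]]
force: [-0.4, 0.2, -0.0]
width: 0.0572
```

Run:
```python
from rk import *
o=arm.get_obs();print(o['position']); i,W=look('w7'); lane(W); I=i.astype(int); z=W[...,2]
m=(W[...,0]>.4)&(W[...,0]<.55)&(W[...,1]>-.32)&(W[...,1]<-.14)&(z>.034)&(z<.07)
wh=m&(I.min(-1)>190)
n,l,st,ce=cv2.connectedComponentsWithStats(wh.astype(np.uint8))
for k in range(1,n):
    if st[k,4]>50: print('key',ce[k],W[l==k].mean(0),cv2.minAreaRect(W[l==k][:,:2].astype(np.float32)))
```

```text
[ 0.5055 -0.0829  0.2936]
nozzle 394 [-0.0881 -0.003   0.1401] tip [-0.0899 -0.0016  0.16  ]
nozzle 438 [-0.0412 -0.0058  0.1398] tip [-0.0427 -0.0042  0.16  ]
nozzle 493 [ 0.0173 -0.0024  0.1398] tip [ 0.0166 -0.0007  0.1601]
key [372.3315 202.9799] [ 0.4898 -0.2054  0.0453] ((0.4894340932369232, -0.20574802160263062), (0.03447696566581726, 0.03035372495651245), 4.266355991363525)
key [410.0879 204.9469] [ 0.4929 -0.2532  0.0552] ((0.49266108870506287, -0.2535417377948761), (0.0336536169052124, 0.029992591589689255), 3.4339377880096436)
```

View pics/w7.png

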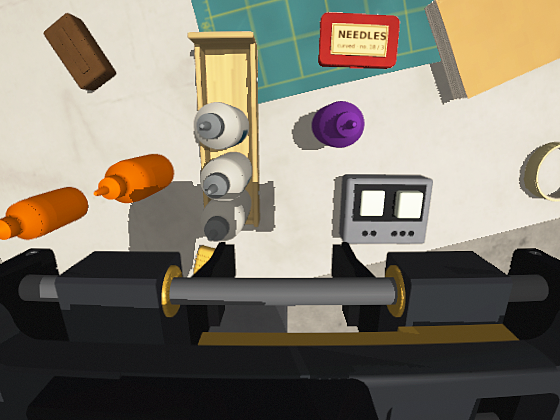

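w7: bottles stand upright in the lane at (215,222), (222,178) and (220,127), with the tray otherwise clear. The counter's three-dot key is at (410,205), still up at 0.055 m.

servo_tool --motion '[[[-0.008,0.056,0],[0,-0.003,0],1],[[-0.008,0.056,0.03],[0,0,0],1],[[-0.008,0.056,0.05],[0,0,0],1],[[0,0,0.05],[0,0,0],1],[[0,0,0],[0,0,0],1]]'

```text
clock: 19.82
position: [0.5029, -0.2354, 0.1686]
tcp_rot: [[0.996, 0.086, 0.008], [0.086, -0.996, 0.005], [0.009, -0.005, -1.0]]
force: [-0.1, 0.8, 0.5]
width: 0.0043
```

servo_tool --motion '[[[-0.012,0.017,0.02],[-0.003,-0.005,0.015],1],[[0,0,0.03],[0,0,0],1],[[0,0,0.02],[0,0,0],1],[[0,0,0],[0,0,0],1]]'

```text
clock: 20.32
position: [0.4964, -0.2548, 0.1004]
tcp_rot: [[0.998, 0.064, 0.006], [0.064, -0.998, -0.006], [0.006, 0.006, -1.0]]
force: [-0.6, -1.1, 0.6]
width: 0.0006
```

servo_tool --motion '[[[-0.005,-0.001,0.015],[0.003,-0.004,0],1],[[0,0,0.008],[0,0,0],1],[[0,0,0.006],[0,0,0],1],[[0,0,0.005],[0,0,0],1]]'

```text
clock: 20.82
position: [0.4931, -0.2551, 0.0672]
tcp_rot: [[0.998, 0.064, 0.003], [0.064, -0.998, -0.004], [0.003, 0.004, -1.0]]
force: [-2.0, 0.9, 1.7]
width: 0.0003
```

servo_tool --motion '[[[0,0,0.004],[0,0,0],1],[[0,0,0.003],[0,0,0],1],[[0,0,0.003],[0,0,0],1]]'

```text
clock: 21.2
position: [0.4933, -0.2551, 0.0642]
tcp_rot: [[0.998, 0.064, -0.003], [0.064, -0.998, -0.008], [-0.003, 0.008, -1.0]]
force: [-9.9, 2.7, 26.1]
width: -0.0
```

servo_tool --motion '[[[0,0,-0.03],[0,0,0],1],[[0,0,-0.06],[0,0,0],1],[[0,0,-0.06],[0,0,0],1],[[-0.04,0,-0.06],[0,0,0],1],[[-0.03,0,0],[0,0,0],1]]'

```text
clock: 21.82
position: [0.4314, -0.257, 0.2716]
tcp_rot: [[0.998, 0.07, -0.0], [0.07, -0.998, -0.008], [-0.001, 0.008, -1.0]]
force: [-0.4, -0.0, -0.5]
width: 0.0009
```

Run:
```python
from rk import *
o=arm.get_obs();print(o['clock'],o['position'],o['force']); i,W=look('w8'); 
j,d=read_camera('top'); V=cloud('top',d); lane(W); print('top'); lane(V)
for I,X,n in ((i,W,'wrist'),(j,V,'top')):
  for p in ((.4898,-.2054),(.4925,-.2535)):
    k=np.linalg.norm(X[...,:2]-np.array(p),axis=-1)<.009; print(n,p,k.sum(),np.median(X[k][:,2]) if k.any() else None)
t=cv2.resize(j[120:330,100:460],(514,300)); save('f.png',np.vstack([np.pad(t,((0,0),(23,23),(0,0))),i[:300]]))
```

```text
21.825 [ 0.4314 -0.257   0.2716] [-0.4025 -0.0341 -0.4756]
nozzle 573 [-0.0905 -0.0045  0.1405] tip [-0.0909 -0.0023  0.1593]
nozzle 622 [-0.0439 -0.0072  0.1403] tip [-0.0437 -0.0055  0.1588]
nozzle 529 [ 0.0149 -0.0052  0.1396] tip [ 0.0159 -0.0037  0.1465]
top
nozzle 68 [-0.0935 -0.0001  0.1409] tip [-0.0924  0.001   0.1609]
nozzle 68 [-0.0464 -0.0032  0.1398] tip [-0.0454 -0.0024  0.1605]
nozzle 62 [0.0131 0.0005 0.1399] tip [0.0148 0.0006 0.1631]
wrist (0.4898, -0.2054) 189 0.05536271596311289
wrist (0.4925, -0.2535) 180 0.04538894254652967
top (0.4898, -0.2054) 28 0.054915853431864795
top (0.4925, -0.2535) 19 0.04591699757531614
```

View pics/f.png

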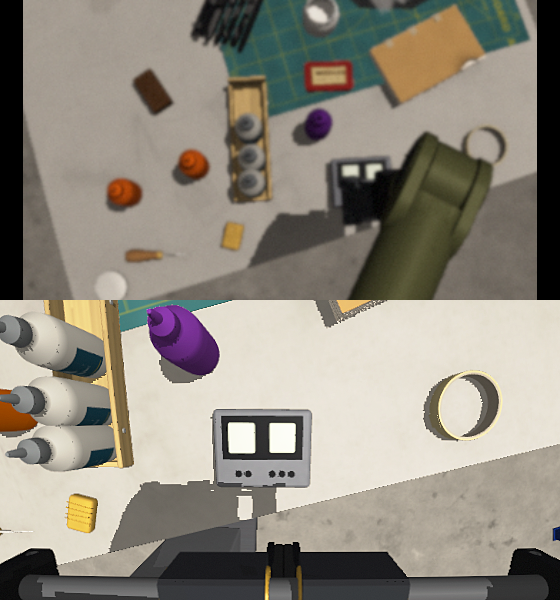

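The final picture shows three upright bottles in the lane at (249,182), (250,157) and (248,126), with the rest of the table untouched. The three-dot key is down at 0.045 m and the two-dot key is up at 0.055 m.

```bash
python3 -c "
from workcell import arm
print(arm.hand_in())"
```

```text
the job is handed in; nothing more can be done
None
```

The job is done and handed in at about 22 s on the robot's clock, well under the 72 s limit. In order, I drew the two old bottles forward, stood the new white bottle behind them, and pressed the three-dot key down.

My last checks, from the wrist and top cameras:
- **First bottle:** upright at about rack x = -91 mm, which is where it touches the front stop. The wrist and top cameras differ by about 2 mm, so a gap of a millimetre or so can't be ruled out.
- **Second bottle:** upright, about 47 mm behind the first, so practically touching it. I felt no clear contact force when closing it up; its position comes from the pictures.
- **New bottle:** upright in the lane at about +15 mm, roughly 10 mm clear of the second.
- **Keys:** the three-dot key is down at 45 mm and the two-dot key is up at 55 mm.
- **Contact:** pressing the key gave a wrist force of about 26–28 N, the highest I read during the job.
- **Other things on the table:** the look-alike bottles, tin, leather block and tape looked unmoved in the last pictures. I compared these by eye and did not measure them.

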